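# Slide the long strap out of its lane and tray it

## Task

Push the long steel strap along its lane in the feed bed until its end overhangs the open end of the bed, with the strap still lying on the bed. Then grip the overhanging end by its two long edges, lift the strap off and set it down (do not drop it) flat in the tray. Leave the short strap where it lies.

Things in the scene. Friction and masses are not known exactly. Their poses are not given: they have to be found in the camera images.
- feed_bed: Grey fixed block, 142 (x) by 220 (y) by 40 mm high, on it three aluminium guide strips along y, 8 mm high, 14 mm wide, forming two lanes 50 mm wide, centre lines at x = -32 and +32 mm. Lanes are open at the -y end (y = -110 mm, towards the tray) and closed at the other by an 8 mm high stop, inner face at y = +102 mm. Origin: centre of the underside, on the cart top (z = 0).
- long_strap_center (a point): Centre (half-way up) of the loose dark steel strap 44 (x) by 130 (y) by 8 mm, with two 14 mm holes, 0.1 to 0.3 kg. It lies in either lane, y along the lane, -y end to the open end, 3 mm play each side, top level with the guide strips. Over 50 mm of lane is free behind it (+y), so closed fingers fit in there to push. It tips off the bed at 65 mm overhang.
- short_strap_center (a point): Centre (half-way up) of the short flat dark steel strap, 44 (x) by 100 (y) by 8 mm, with one 14 mm hole in the middle, loose, in the other lane. It is to be left alone.
- tray: Plain aluminium open parts tray, fixed, 170 (x) by 200 (y) by 22 mm high, walls 4 mm thick, floor 4 mm thick (inside 162 by 192 mm). Origin: centre of the underside, on the cart top (z = 0).

How it is judged:
By the outcome, as a careful person would: the job done as asked, in the order asked, and still so for the second after the job is handed in, with the robot touching nothing.
It also fails if it takes over 56 s, if anything falls off the work surface, if the arm or the gripper's body presses on something with over 40 N, if the wrist force passes 120 N, or if a joint passes its speed limit or range.

## Robot

A 7-joint arm with a two-finger parallel gripper is mounted at the origin on a cart in front of the work surface, level with it; the furniture and walls round the work are solid. World frame = base frame: x ahead of the robot, y to its left, z up, the work surface at z = 0. Lengths are in mm, angles in rad, forces in N, time in s.
With the tool pointing down it reaches from about 400 to 850 mm from the base axis. Payload 10.4 kg.
Tool frame: the origin (TCP) lies at the very end of the fingers, on their centre line; the grasp point (between the pads) lies env.grip_depth behind it (env.grip_depth is the distance from the TCP to the grasp point, in mm); z points along the fingers, y is the direction in which the jaws open and shut (so a half turn about z gives the same grasp; the last joint's range is limited). The gripper opens to 87 mm and grips with 3 to 60 N. Pads are 19 mm wide; open, the fingers measure 117 mm over their backs; the gripper's body (75 mm by 190 mm) begins 51 mm behind the grasp point.
Start: joints at [-1.245, 0.332, -0.065, 1.46, 0.022, 1.35, -0.088], TCP at [213.594, 587.392, 222.576] pointing down, gripper open.
Joint ranges: [-2.6, 2.6], [-0.5, 2.12], [-1.47, 1.34], [0.16, 2.42], [-1.27, 4.41], [0.06, 2.06], [-2.6, 2.6]. Speed limits (rad/s): [2.22, 2.22, 2.79, 2.79, 3.14, 3.14, 3.14].

## Interface

Orientations are given as a 3x3 rotation matrix whose columns are the frame's x, y, z axes.
In Python, from plant import env, eyes gives the robot as it stands.
- The arm moves only by the tool play_rows, never from a script. Its arguments are lists of equal length, an entry for each row: "rot": the turn, a rotation vector about the tool's x, y, z scaled (see below), a list of three; "xyz": the shift along the tool's x, y, z scaled (see below), a list of three; "jaw": the opening, from 0 (shut) to 1 (fully open). In form: {"rot": [[ax, ay, az], ...], "xyz": [[dx, dy, dz], ...], "jaw": [jaw, ...]}. A call has exactly 8 rows; each row is the pose to reach, as a shift and turn from the pose measured when the call began, along the tool's axes at that moment, turning the shorter way round; what a row does not reach only later rows make up. The controller multiplies each number of a shift by 0.2 m and each number of a turn by pi rad. A row lasts 1/8 s, in which the tool goes at most 62.5 mm and 10.7 degrees, less where a joint would pass 70% of its speed; a pose out of reach is approached as far as the arm can. A call with a number of a shift or a turn outside -1 to 1 is refused whole. A call with a gripper value outside its range is refused whole. The fingers move at their own pace and stop on an object; "squeeze" is the grip in N (left out, the last holds). Time passes only in rows, so rows that repeat a pose let the fingers close, or fill a call up. It gives the time, the measured TCP pose, the force and the opening at its end, in the units of the state.
- env.sense(): the state, without advancing time (a new reading comes with each control period).
- eyes.read_camera(name): name is "side" or "top" or "wrist"; returns a dict with "image" (400x640x3 uint8, red, green, blue), "range_z" (400x640 float32, mm along the optical axis (not along the pixel's ray), 0 where there is no reading), "K" (3x3 intrinsics, pixels), "dist_coeffs" ([k1, k2, p1, p2, k3] as OpenCV has them; the pictures are not rectified), "rvec" (rotation vector, rad) and "tvec" (3), from world to camera coordinates, as OpenCV has them. Camera axes: x right, y down, z forward; pixel columns grow to the right and rows downward; lengths in mm; the calibration is good to about 2 mm. A picture is of the moment at which its call begins.
- env.finish_job(): hands the job in, once; it reports no verdict.
The state is a dict: "time": time; "joint_pos": joint angles; "joint_velocities": joint speeds; "tau": joint torques, N m; "tool_pos": TCP position; "eef_rot": TCP orientation; "ft_force": force on the tool from outside, world axes, zero at the start; "ft_torque": the same for the moment, N m; "gripper_width": finger opening in mm.
Only numpy, scipy, OpenCV 4.12 (cv2) and the standard library are available. Lean on these libraries where they do the work, as an engineer would, in place of code of your own. Each camera call takes 0.05 s, during which the arm holds its last target. There are 200 camera calls.

## Working session

There is one attempt and no reset: what is moved stays moved. The work goes in short steps, Python scripts to look and compute and a tool call to move; the robot and the scene stay as the last step left them, time stands still between calls to the robot, and variables do not carry over. Pictures are saved under pics/ and viewed, about 8 in all and at most 12, crops included, and the job is handed in when it is done.

Besides the shell and the picture viewer there is one more tool, called after ">>>" by a JSON object that holds its "api" and its "payload", one argument or row to a line. play_rows: Moves the arm, as the interface text tells. Its arguments: {"type":"object","properties":{"rot":{"type":"array"},"xyz":{"type":"array"},"jaw":{"type":"array"},"squeeze":{"type":"number"}},"required":["rot","xyz","jaw"]}

```bash
mkdir -p pics
cat > h.py <<'E'
import numpy as np, cv2
from plant import env, eyes
def cam(n, save=None):
    d=eyes.read_camera(n)
    if save: cv2.imwrite('pics/'+save, d['image'][:,:,::-1])
    return d
def world(d):
    h,w=d['range_z'].shape
    u,v=np.meshgrid(np.arange(w),np.arange(h))
    p=cv2.undistortPoints(np.stack([u,v],-1).reshape(-1,1,2).astype(np.float64),d['K'],d['dist_coeffs']).reshape(h,w,2)
    z=d['range_z'].astype(float)
    c=np.dstack([p[...,0]*z,p[...,1]*z,z])
    R=cv2.Rodrigues(np.array(d['rvec'],float))[0]
    W=(c-np.array(d['tvec']).ravel())@R
    W[z==0]=np.nan
    return W
E
python3 - <<'E'
from h import *
s=env.sense(); print(s, env.grip_depth)
for n in ['top','side']:
    d=cam(n,n+'0.png'); np.savez(n+'0.npz',W=world(d),im=d['image'])
E
```

```text
{'time': 0.0, 'joint_pos': array([-1.2446282 ,  0.33287278, -0.06468631,  1.4609698 ,  0.02156956,
        1.34991647, -0.08846263]), 'joint_velocities': array([-0.00163479,  0.00112276,  0.00166048, -0.00048731, -0.00196959,
       -0.00124548, -0.00021161]), 'tau': array([-1.19335862e-03, -6.23240805e+01,  2.40275235e-02, -3.89913726e+01,
       -6.13514450e-02,  3.94493539e-02,  1.64404619e-04]), 'tool_pos': array([213.4532097 , 586.98630047, 221.73974352]), 'eef_rot': array([[-9.39807857e-01,  3.41703058e-01, -4.60616592e-04],
       [ 3.41703366e-01,  9.39806817e-01, -1.39848822e-03],
       [-4.49770881e-05, -1.47170446e-03, -9.99998916e-01]]), 'ft_force': array([-0.11628507,  0.03810738,  1.27391619]), 'ft_torque': array([ 0.03682365, -0.06257365,  0.00252693]), 'gripper_width': 87.03433732995471} 18.700000000000003
```

View pics/top0.png

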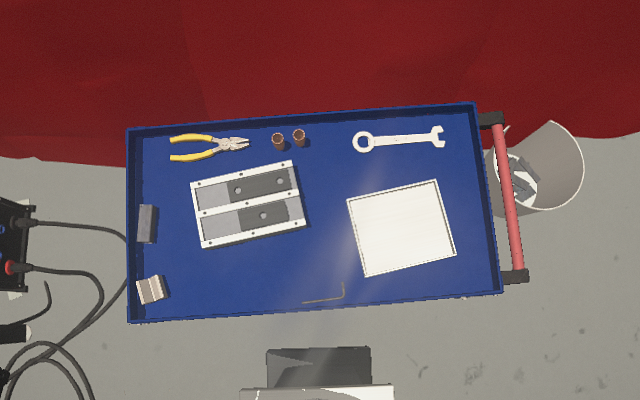

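View pics/side0.png

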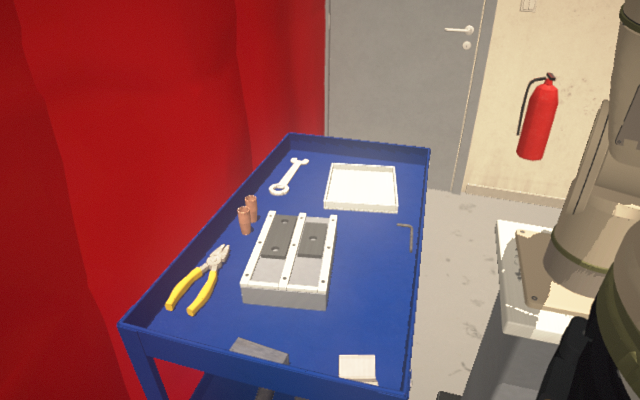

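The top view shows the long strap (two holes at about (238,188) and (280,181)) in the lane farther from the robot. The short strap (hole near (264,215)) is in the nearer lane. The open end faces right, towards the tray at about (401,228). Next I'll take measurements.

Run:
```python
from h import *
f=np.load('top0.npz'); W=f['W']; im=f['im'].astype(int)
for n,(u,v) in dict(bedTL=(192,184),bedTR=(290,163),bedBR=(304,226),bedBL=(206,246),hole1=(238,188),hole2=(280,181),longmid=(259,185),shortmid=(250,218),trayc=(401,228),traytop=(392,189),cart=(330,150),lanefree=(212,191),wrench=(400,140)).items():
    print(n,np.round(W[v,u]),im[v,u])
u,v=np.meshgrid(np.arange(640),np.arange(400))
def rect(m,n):
    p=W[m][:,:2].astype(np.float32); r=cv2.minAreaRect(p); print(n,m.sum(),r,'medz',np.median(W[m][:,2])); print(np.round(cv2.boxPoints(r)))
z=W[...,2]
def big(m):
    k,l,s,c=cv2.connectedComponentsWithStats(m.astype(np.uint8)); i=1+np.argmax(s[1:,4]); return l==i
bed=big((z>32)&(z<60)&(u>180)&(u<315)&(v>155)&(v<255)); rect(bed,'bed')
tray=big((z>1.5)&(z<35)&(u>335)&(u<470)&(v>170)&(v<285)&(im.min(-1)>120)); rect(tray,'tray')
dark=(im.max(-1)<105)&bed
k,l,s,c=cv2.connectedComponentsWithStats(cv2.morphologyEx(dark.astype(np.uint8),cv2.MORPH_OPEN,np.ones((3,3))))
for i in range(1,k):
    if s[i,4]>150: rect(l==i,'dark%d'%i)
np.set_printoptions(suppress=True)
```

```text
bedTL [575. 247.  53.] [244 242 234]
bedTR [614.  41.  50.] [245 242 233]
bedBR [482.  15.  36.] [75 75 76]
bedBL [445. 216.  49.] [252 253 249]
hole1 [565. 151.  43.] [165 161 158]
hole2 [578.  63.  41.] [173 169 167]
longmid [569. 106.  49.] [113 108 105]
shortmid [500. 125.  49.] [113 110 106]
trayc [ 476. -191.    3.] [243 240 232]
traytop [ 558. -175.   20.] [246 243 234]
cart [655. -46.  -0.] [ 52  74 134]
lanefree [562. 207.  38.] [178 175 171]
wrench [ 672. -202.    6.] [241 234 224]
bed 7136 ((531.2816162109375, 132.56033325195312), (143.65969848632812, 221.36538696289062), 11.247176170349121) medz 46.39376183023187
[[439. 227.]
 [482.  10.]
 [623.  38.]
 [580. 255.]]
tray 6627 ((478.3414306640625, -189.08375549316406), (174.6876678466797, 211.2833709716797), 11.17786979675293) medz 4.4586893069346
[[ 372. -102.]
 [ 413. -310.]
 [ 585. -276.]
 [ 544.  -69.]]
```

>>> {"api": "play_rows", "payload": {
  "rot": [
    [0,0,0.04],
    [0,0,0.08],
    [0,0,0.12],
    [0,0,0.16],
    [0,0,0.2],
    [0,0,0.25],
    [0,0,0.29],
    [0,0,0.327]
  ],
  "xyz": [
    [-0.12,-0.066,0],
    [-0.24,-0.13,0],
    [-0.36,-0.2,0],
    [-0.48,-0.26,0],
    [-0.6,-0.33,0],
    [-0.72,-0.4,0],
    [-0.84,-0.46,0],
    [-0.95,-0.525,0]
  ],
  "jaw": [0,0,0,0,0,0,0,0]
}}

```text
time: 1.1
tool_pos: [356.7, 422.5, 221.7]
eef_rot: [[-0.189, 0.982, -0.001], [0.982, 0.189, -0.002], [-0.002, -0.001, -1.0]]
ft_force: [-0.1, 0.7, 0.3]
gripper_width: 15.0
```

```bash
cat >> h.py <<'E'
B0=np.array([531.3,132.6]); YAW=np.radians(11.2)
EX=np.array([np.cos(YAW),np.sin(YAW)]); EY=np.array([-np.sin(YAW),np.cos(YAW)])
def bed(x,y): return B0+x*EX+y*EY
def loc(p): d=np.asarray(p)[...,:2]-B0; return np.stack([d@EX,d@EY],-1)
def go(x,y,z,yaw=YAW):
    from scipy.spatial.transform import Rotation as Ro
    s=env.sense(); R=s['eef_rot']; c,sn=np.cos(yaw),np.sin(yaw)
    T=np.array([[-sn,c,0],[c,sn,0],[0,0,-1.]]); T[:,0]=np.cross(T[:,1],T[:,2])
    print('pos',np.round(s['tool_pos'],1),'t',s['time'],'F',np.round(s['ft_force'],1),'w',round(s['gripper_width'],1))
    print('shift',np.round(R.T@(np.array([x,y,z])-s['tool_pos'])/200,3),'rot',np.round(Ro.from_matrix(R.T@T).as_rotvec()/np.pi,3))
E
python3 - <<'E'
from h import *
go(*bed(32,66),150)
f=np.load('top0.npz');W=f['W'];im=f['im'].astype(int);L=loc(W);z=W[...,2]
g=im.mean(-1)
for x in (24,40):
  for a in range(-106,106,6):
    m=(abs(L[...,0]-x)<5)&(abs(L[...,1]-a)<3)&(abs(z-45)<12); print(a,round(float(np.median(g[m]))) if m.any() else None,end='; ')
  print()
E
```

```text
pos [356.7 422.5 221.7] t 1.1 F [-0.1  0.7  0.3] w 15.0
shift [-1.257  0.742  0.36 ] rot [-0.     0.    -0.002]
-106 169; -100 165; -94 106; -88 107; -82 106; -76 108; -70 107; -64 108; -58 108; -52 108; -46 109; -40 109; -34 111; -28 110; -22 111; -16 110; -10 111; -4 112; 2 111; 8 110; 14 114; 20 113; 26 113; 32 113; 38 176; 44 173; 50 172; 56 173; 62 172; 68 171; 74 172; 80 172; 86 172; 92 172; 98 174; 104 241; 
-106 171; -100 170; -94 106; -88 108; -82 107; -76 108; -70 107; -64 109; -58 109; -52 110; -46 110; -40 110; -34 110; -28 112; -22 110; -16 112; -10 112; -4 112; 2 113; 8 112; 14 113; 20 111; 26 113; 32 114; 38 176; 44 175; 50 172; 56 172; 62 174; 68 175; 74 173; 80 173; 86 172; 92 170; 98 170; 104 242;
```

>>> {"api": "play_rows", "payload": {
  "rot": [
    [0,0,0],
    [0,0,0],
    [0,0,0],
    [0,0,0],
    [0,0,0],
    [0,0,0],
    [0,0,0],
    [0,0,0]
  ],
  "xyz": [
    [-0.12,0.07,0],
    [-0.24,0.14,0],
    [-0.36,0.21,0],
    [-0.48,0.28,0],
    [-0.6,0.35,0.05],
    [-0.72,0.42,0.1],
    [-0.84,0.5,0.15],
    [-0.95,0.56,0.2]
  ],
  "jaw": [0,0,0,0,0,0,0,0]
}}

```text
time: 2.1
tool_pos: [503.1, 256.1, 181.2]
eef_rot: [[-0.189, 0.982, -0.001], [0.982, 0.189, -0.002], [-0.002, -0.002, -1.0]]
ft_force: [0.1, 0.1, 0.3]
gripper_width: 0.3
```

Run:
```python
from h import *
go(*bed(32,68),120)
d=cam('wrist','w1.png');np.savez('w1.npz',W=world(d),im=d['image'])
```

```text
pos [503.1 256.1 181.2] t 2.1 F [0.1 0.1 0.3] w 0.3
shift [-0.292  0.181  0.306] rot [-0.     0.001 -0.002]
```

View pics/w1.png

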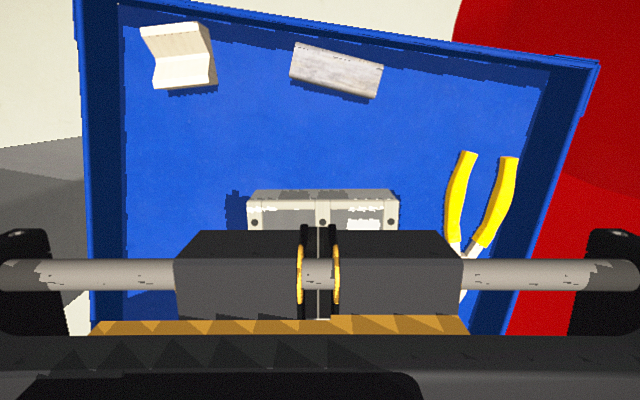

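>>> {"api": "play_rows", "payload": {
  "rot": [
    [0,0,0],
    [0,0,-0.002],
    [0,0,-0.002],
    [0,0,-0.002],
    [0,0,-0.002],
    [0,0,-0.002],
    [0,0,-0.002],
    [0,0,-0.002]
  ],
  "xyz": [
    [-0.1,0.06,0],
    [-0.2,0.12,0.1],
    [-0.292,0.181,0.2],
    [-0.292,0.181,0.3],
    [-0.292,0.181,0.4],
    [-0.292,0.181,0.5],
    [-0.292,0.181,0.58],
    [-0.292,0.181,0.58]
  ],
  "jaw": [0,0,0,0,0,0,0,0]
}}

```text
time: 3.15
tool_pos: [550.0, 200.9, 62.8]
eef_rot: [[-0.192, 0.981, -0.004], [0.981, 0.192, -0.006], [-0.005, -0.005, -1.0]]
ft_force: [0.3, 0.0, 1.3]
gripper_width: 0.5
```

Run:
```python
from h import *
go(*bed(32,66),42.5)
d=cam('side','s1.png');np.savez('s1.npz',W=world(d),im=d['image'])
im=cv2.resize(d['image'][170:320,210:370,::-1],None,fx=4,fy=4,interpolation=cv2.INTER_CUBIC); cv2.imwrite('pics/s1c.png',im)
```

```text
pos [550.  200.9  62.8] t 3.15 F [0.3 0.  1.3] w 0.5
shift [0.014 0.003 0.102] rot [-0.001  0.002 -0.001]
```

View pics/s1c.png

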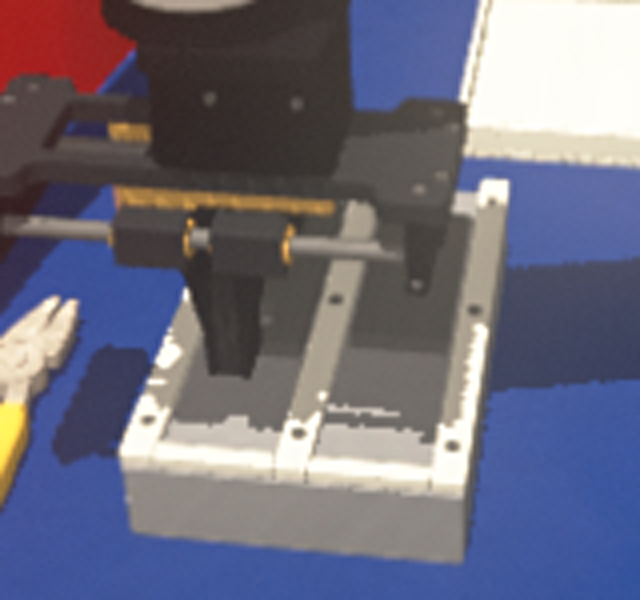

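>>> {"api": "play_rows", "payload": {
  "rot": [
    [0,0,0],
    [0,0.002,0],
    [0,0.002,0],
    [0,0.002,0],
    [0,0.002,0],
    [0,0.002,0],
    [0,0.002,0],
    [0,0.002,0]
  ],
  "xyz": [
    [0,0,0.04],
    [0,0,0.08],
    [0,0,0.1],
    [0,0.003,0.1],
    [-0.02,0.003,0.1],
    [-0.04,0.003,0.1],
    [-0.06,0.003,0.1],
    [-0.08,0.003,0.1]
  ],
  "jaw": [0,0,0,0,0,0,0,0]
}}

```text
time: 4.2
tool_pos: [554.4, 185.0, 44.0]
eef_rot: [[-0.191, 0.982, -0.003], [0.982, 0.191, 0.001], [0.002, -0.003, -1.0]]
ft_force: [-0.6, 1.1, -0.5]
gripper_width: 0.7
```

Run:
```python
from h import *
go(*bed(32,0),43); print(loc(env.sense()['tool_pos']))
```

```text
pos [554.4 185.   44. ] t 4.2 F [-0.6  1.1 -0.5] w 0.7
shift [-0.235 -0.003  0.005] rot [-0.001 -0.001 -0.001]
[32.79804371 46.94724628]
```

>>> {"api": "play_rows", "payload": {
  "rot": [
    [0,0,0],
    [0,0,0],
    [0,0,0],
    [0,0,0],
    [0,0,0],
    [0,0,0],
    [0,0,0],
    [0,0,0]
  ],
  "xyz": [
    [-0.03,-0.003,0.003],
    [-0.06,-0.003,0.003],
    [-0.09,-0.003,0.003],
    [-0.12,-0.003,0.003],
    [-0.15,-0.003,0.003],
    [-0.18,-0.003,0.003],
    [-0.21,-0.003,0.003],
    [-0.235,-0.003,0.003]
  ],
  "jaw": [0,0,0,0,0,0,0,0]
}}

```text
time: 5.2
tool_pos: [562.8, 138.3, 43.4]
eef_rot: [[-0.191, 0.982, -0.003], [0.982, 0.191, 0.001], [0.002, -0.003, -1.0]]
ft_force: [-0.3, 3.2, 2.2]
gripper_width: 0.1
```

Run:
```python
from h import *
go(*bed(32,-18),43); print(loc(env.sense()['tool_pos']))
d=cam('top','t2.png')
im=cv2.resize(d['image'][140:260,180:340,::-1],None,fx=4,fy=4,interpolation=cv2.INTER_CUBIC); cv2.imwrite('pics/t2c.png',im)
W=world(d);L=loc(W);g=d['image'].astype(int).mean(-1)
for a in range(-160,-90,3):
    m=(abs(L[...,0]-32)<8)&(abs(L[...,1]-a)<2); print(a,np.round(np.median(g[m])),np.round(np.median(W[m][:,2])),end='; ')
```

```text
pos [562.8 138.3  43.4] t 5.2 F [-0.3  3.2  2.2] w 0.1
shift [-0.088 -0.     0.002] rot [-0.001 -0.001 -0.001]
[32.06120156 -0.49985281]
-160 83.0 0.0; -157 83.0 0.0; -154 84.0 -1.0; -151 70.0 -1.0; -148 54.0 1.0; -145 54.0 1.0; -142 72.0 24.0; -139 95.0 48.0; -136 83.0 48.0; -133 60.0 47.0; -130 62.0 48.0; -127 61.0 47.0; -124 57.0 45.0; -121 55.0 42.0; -118 55.0 40.0; -115 59.0 48.0; -112 62.0 48.0; -109 63.0 47.0; -106 62.0 48.0; -103 63.0 49.0; -100 63.0 48.0; -97 62.0 49.0; -94 62.0 47.0; -91 62.0 48.0;
```

View pics/t2c.png

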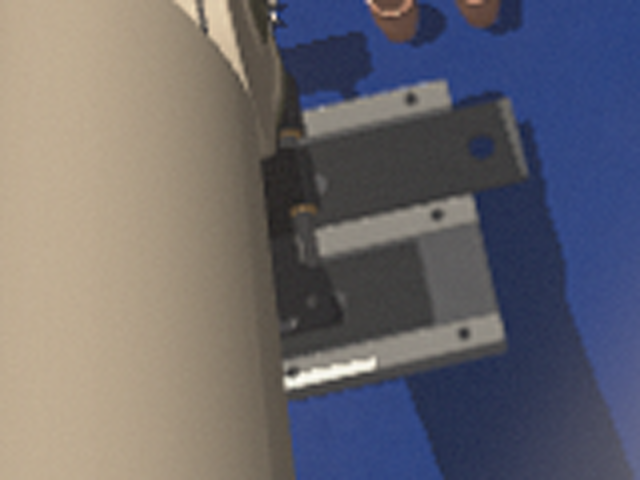

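The crop shows the long strap overhanging the bed's open end. Its tip is at about (520,140) and its hole at (482,148). The depth data puts the tip at y ≈ -141, so the overhang is about 30 mm. I'll push 19 mm more, then back off.

>>> {"api": "play_rows", "payload": {
  "rot": [
    [0,0,0],
    [0,0,0],
    [0,0,0],
    [0,0,0],
    [0,0,0],
    [0,0,0],
    [0,0,0],
    [0,0,0]
  ],
  "xyz": [
    [-0.025,0,0.002],
    [-0.05,0,0.002],
    [-0.075,0,0.002],
    [-0.093,0,0.002],
    [-0.093,0,0.002],
    [-0.07,0,0],
    [-0.05,0,-0.1],
    [-0.05,0,-0.35]
  ],
  "jaw": [0,0,0,0,0,0,0,0]
}}

```text
time: 6.25
tool_pos: [563.3, 128.0, 112.0]
eef_rot: [[-0.192, 0.981, -0.008], [0.981, 0.192, -0.001], [0.0, -0.008, -1.0]]
ft_force: [1.4, 0.1, 0.1]
gripper_width: 0.3
```

Run:
```python
from h import *
go(*bed(32,-144),110)
```

```text
pos [563.3 128.  112. ] t 6.25 F [1.4 0.1 0.1] w 0.3
shift [-0.666  0.01   0.01 ] rot [-0.002 -0.    -0.001]
```

>>> {"api": "play_rows", "payload": {
  "rot": [
    [0,0,0],
    [0,0,0],
    [0,0,0],
    [0,0,0],
    [-0.002,0,-0.001],
    [-0.002,0,-0.001],
    [-0.002,0,-0.001],
    [-0.002,0,-0.001]
  ],
  "xyz": [
    [-0.1,0,0],
    [-0.2,0,0],
    [-0.3,0.01,0],
    [-0.4,0.01,0],
    [-0.5,0.01,0],
    [-0.6,0.01,0],
    [-0.605,0.01,0.05],
    [-0.605,0.01,0.1]
  ],
  "jaw": [0.2,0.4,0.6,0.8,0.8,0.8,0.8,0.8]
}}

```text
time: 7.25
tool_pos: [587.5, 9.9, 90.3]
eef_rot: [[-0.195, 0.981, -0.003], [0.981, 0.195, -0.0], [0.0, -0.003, -1.0]]
ft_force: [0.5, 0.9, -0.8]
gripper_width: 67.8
```

Run:
```python
from h import *
go(*bed(32,-132),42)
d=cam('wrist','w3.png'); W=world(d);L=loc(W);g=d['image'].astype(int).mean(-1);z=W[...,2]
m=(abs(z-48)<6)&(g<110)&(L[...,0]>5)&(L[...,0]<60)&(L[...,1]<-50)
print('wrist strap x rng',np.nanpercentile(L[m],[1,99],axis=0),m.sum(),np.median(z[m]))
d=cam('side','s3.png');W=world(d);L=loc(W);z=W[...,2]
m=(abs(z-48)<6)&(L[...,0]>0)&(L[...,0]<64)&(L[...,1]<-112)&(L[...,1]>-180)
print('side',m.sum(),np.nanpercentile(L[m],[1,99],axis=0) if m.any() else '')
im=cv2.resize(d['image'][150:290,210:370,::-1],None,fx=4,fy=4,interpolation=cv2.INTER_CUBIC); cv2.imwrite('pics/s3c.png',im)
d=cam('top');W=world(d);L=loc(W);z=W[...,2]
m=(abs(z-48)<4)&(L[...,0]>0)&(L[...,0]<64)&(L[...,1]<-112)&(L[...,1]>-180)
print('top',m.sum(),np.nanpercentile(L[m],[1,99],axis=0) if m.any() else '')
```

```text
pos [587.5   9.9  90.3] t 7.25 F [ 0.5  0.9 -0.8] w 67.8
shift [-0.004  0.004  0.241] rot [-0.001 -0.     0.   ]
wrist strap x rng [[  10.91843975 -159.37495363]
 [  54.04549096  -51.50838593]] 11543 47.17722888576006
side 283 [[   7.86608672 -163.96347776]
 [  51.50761129 -112.37761995]]
top 0
```

View pics/s3c.png

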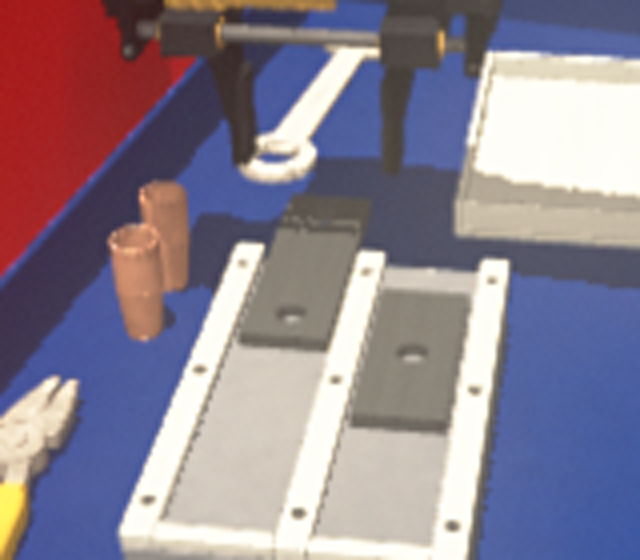

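View pics/w3.png

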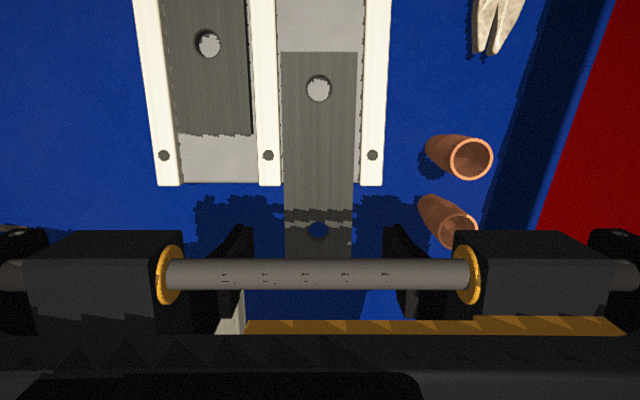

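The side and wrist views agree. The strap overhangs about 49 mm (x 11..54, tip y ≈ -159) and is centred between the open fingers (strap u 285–352, fingers 248–390). Before descending I'll check the clearance to the copper sleeves at about (455,160) and (447,225).

Run:
```python
from h import *
f=np.load('top0.npz');W=f['W'];L=loc(W)
for (a,b) in ((270,287),(291,308)):
    w=W[126:154,a:b].reshape(-1,3); l=L[126:154,a:b].reshape(-1,2); m=(w[:,2]>15)&(w[:,2]<80)
    print(np.nanpercentile(np.c_[l[m],w[m][:,2]],[2,98],axis=0))
```

```text
[[ 108.08002235 -103.37000607   16.25183602]
 [ 131.90032169  -80.35938783   60.52657784]]
[[ 105.63221188 -149.04900793   16.38101868]
 [ 129.45581209 -125.84214496   59.90137727]]
```

>>> {"api": "play_rows", "payload": {
  "rot": [
    [0,0,0],
    [-0.001,0,0],
    [-0.001,0,0],
    [-0.001,0,0],
    [-0.001,0,0],
    [-0.001,0,0],
    [-0.001,0,0],
    [-0.001,0,0]
  ],
  "xyz": [
    [-0.004,0.006,0.06],
    [-0.004,0.006,0.12],
    [-0.004,0.006,0.18],
    [-0.004,0.006,0.22],
    [-0.004,0.006,0.244],
    [-0.004,0.006,0.244],
    [-0.004,0.006,0.244],
    [-0.004,0.006,0.244]
  ],
  "jaw": [0.8,0.8,0.8,0.8,0.8,0.8,0.8,0.8]
}}

```text
time: 8.4
tool_pos: [588.8, 10.0, 42.2]
eef_rot: [[-0.196, 0.981, -0.0], [0.981, 0.196, 0.0], [0.0, 0.0, -1.0]]
ft_force: [0.0, -0.0, 0.1]
gripper_width: 69.7
```

>>> {"api": "play_rows", "payload": {
  "rot": [
    [0,0,0],
    [0,0,0],
    [0,0,0],
    [0,0,0],
    [0,0,0],
    [0,0,0],
    [0,0,0],
    [0,0,0]
  ],
  "xyz": [
    [0,0,0],
    [0,0,0],
    [0,0,0],
    [0,0,0],
    [0,0,0],
    [0,0,0],
    [0,0,0],
    [0,0,0]
  ],
  "jaw": [0.7,0.6,0.5,0.4,0.3,0.3,0.3,0.3],
  "squeeze": 50
}}

```text
time: 9.4
tool_pos: [588.7, 9.9, 42.2]
eef_rot: [[-0.196, 0.981, -0.0], [0.981, 0.196, 0.0], [0.0, -0.0, -1.0]]
ft_force: [-0.8, 0.2, 1.0]
gripper_width: 42.9
```

>>> {"api": "play_rows", "payload": {
  "rot": [
    [0,0,0],
    [0,0,0],
    [0,0,0],
    [0,0,0],
    [0,0,0],
    [0,0,0],
    [0,0,0],
    [0,0,0]
  ],
  "xyz": [
    [0,0,-0.02],
    [0,0,-0.04],
    [0,0,-0.07],
    [0,0,-0.11],
    [0,0,-0.17],
    [0,0,-0.23],
    [0,0,-0.29],
    [0,0,-0.3]
  ],
  "jaw": [0.3,0.3,0.3,0.3,0.3,0.3,0.3,0.3]
}}

```text
time: 10.4
tool_pos: [589.4, 9.9, 103.5]
eef_rot: [[-0.196, 0.981, 0.002], [0.981, 0.196, 0.001], [0.0, 0.002, -1.0]]
ft_force: [-0.6, 0.2, -2.5]
gripper_width: 43.1
```

Run:
```python
from h import *
s=env.sense();print(s['ft_force'],s['ft_torque'],s['gripper_width'])
d=cam('side');im=cv2.resize(d['image'][120:280,210:410,::-1],None,fx=4,fy=4,interpolation=cv2.INTER_CUBIC)[:600]; cv2.imwrite('pics/s4c.png',im)
f=np.load('top0.npz');W=f['W'];im=f['im'].astype(int);z=W[...,2]
# tray: floor region and rim refinement
m=(W[...,1]<-60)&(W[...,1]>-330)&(W[...,0]>340)&(W[...,0]<620)&(z>14)&(z<30)
k,l,s,c=cv2.connectedComponentsWithStats(m.astype(np.uint8));i=1+np.argmax(s[1:,4]);p=W[l==i][:,:2].astype(np.float32)
print('rim',len(p),cv2.minAreaRect(p))
m=(W[...,1]<-60)&(W[...,1]>-330)&(W[...,0]>340)&(W[...,0]<620)&(z>1)&(z<9)&(im.min(-1)>150)
k,l,s,c=cv2.connectedComponentsWithStats(m.astype(np.uint8));i=1+np.argmax(s[1:,4]);p=W[l==i][:,:2].astype(np.float32)
print('floor',len(p),cv2.minAreaRect(p))
```

```text
[-0.56400136  0.15373859 -2.45066337] [-0.09676376 -0.00546522 -0.03684061] 43.07245526814555
rim 762 ((475.92547607421875, -189.3672332763672), (169.67868041992188, 202.9687042236328), 11.0288724899292)
floor 6075 ((476.70733642578125, -190.1372528076172), (161.51597595214844, 193.18804931640625), 11.075888633728027)
```

View pics/s4c.png

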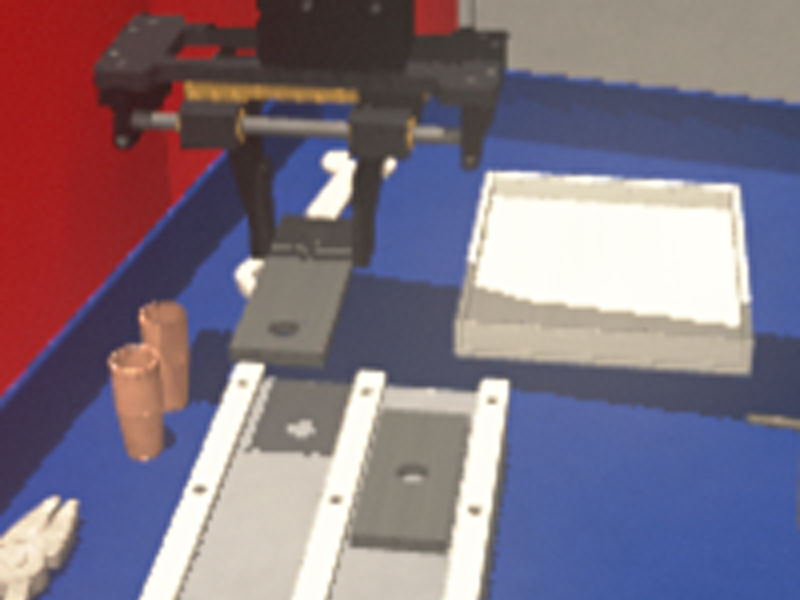

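The side crop shows the strap clear of the bed and held level: its grip end is at about (315,235) and its far end at (280,350). The short strap at (412,480) hasn't moved. The tray fit is 170x203 mm outside and 161.5x193 mm inside, which matches the given sizes. Its centre is at (476,-190) and its yaw is 11°.

Run:
```python
from h import *
go(483.6,-227.3,100,np.radians(11.05))
```

```text
pos [589.1   9.9 103. ] t 10.45 F [ 0.2  1.2 -2.2] w 42.9
shift [-1.06  -0.749  0.014] rot [ 0.    -0.     0.001]
```

>>> {"api": "play_rows", "payload": {
  "rot": [
    [0,0,0],
    [0,0,0],
    [0,0,0],
    [0,0,0],
    [0,0,0],
    [0,0,0],
    [0,0,0],
    [0,0,0]
  ],
  "xyz": [
    [-0.05,-0.035,0],
    [-0.15,-0.105,0],
    [-0.25,-0.175,0],
    [-0.35,-0.25,0],
    [-0.45,-0.32,0],
    [-0.55,-0.39,0],
    [-0.62,-0.44,0],
    [-0.65,-0.46,0]
  ],
  "jaw": [0.3,0.3,0.3,0.3,0.3,0.3,0.3,0.3]
}}

```text
time: 11.45
tool_pos: [523.4, -137.2, 102.8]
eef_rot: [[-0.194, 0.981, 0.001], [0.981, 0.194, 0.001], [0.0, 0.001, -1.0]]
ft_force: [0.7, 0.2, -3.2]
gripper_width: 43.1
```

>>> {"api": "play_rows", "payload": {
  "rot": [
    [0,0,0],
    [0,0,0],
    [0,0,0],
    [0,0,0],
    [0,0,0],
    [0,0,0],
    [0,0,0],
    [0,0,0]
  ],
  "xyz": [
    [-0.05,-0.035,0],
    [-0.12,-0.085,0],
    [-0.2,-0.14,0],
    [-0.28,-0.2,0],
    [-0.35,-0.25,0],
    [-0.39,-0.275,0],
    [-0.41,-0.289,0],
    [-0.41,-0.289,0]
  ],
  "jaw": [0.3,0.3,0.3,0.3,0.3,0.3,0.3,0.3]
}}

```text
time: 12.45
tool_pos: [482.7, -228.8, 102.7]
eef_rot: [[-0.194, 0.981, 0.001], [0.981, 0.194, 0.001], [0.001, 0.001, -1.0]]
ft_force: [-0.4, 0.1, -2.5]
gripper_width: 43.2
```

Run:
```python
from h import *
go(483.6,-227.3,20,np.radians(11.05))
d=cam('side');cv2.imwrite('pics/s5c.png',cv2.resize(d['image'][80:230,270:430,::-1],None,fx=4,fy=4,interpolation=cv2.INTER_CUBIC))
d=cam('wrist');W=world(d);g=d['image'].astype(int).mean(-1);z=W[...,2]
t=np.array([476.3,-190]);l=(W[...,:2]-t)@np.c_[EX,EY]
m=(z>80)&(z<130)&(g<120)&(abs(l[...,0])<26)&(l[...,1]>-20)&(l[...,1]<90)
print(m.sum(),np.nanpercentile(l[m],[1,99],axis=0))
A=np.c_[l[m],np.ones(m.sum())];print('plane dz/dx dz/dy z0',np.linalg.lstsq(A,z[m],rcond=None)[0])
```

```text
pos [ 482.7 -228.8  102.7] t 12.45 F [-0.4  0.1 -2.5] w 43.2
shift [0.006 0.005 0.414] rot [ 0.    -0.     0.001]
15881 [[-22.11169892 -19.06247211]
 [ 20.56231539  59.68324562]]
plane dz/dx dz/dy z0 [ 1.86812896e-03 -1.32124522e-02  1.07174711e+02]
```

View pics/s5c.png

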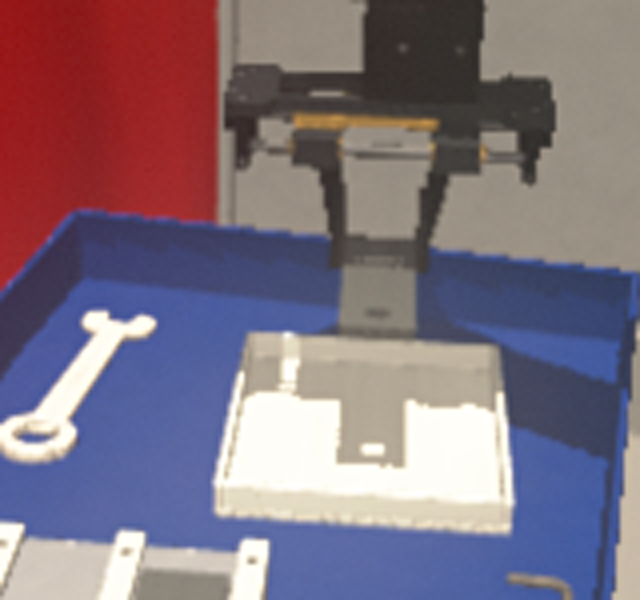

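The strap is level to within 0.8° and centred over the tray (local x -22..21, y -70..60). I'll lower it now.

>>> {"api": "play_rows", "payload": {
  "rot": [
    [0,0,0],
    [0,0,0],
    [0,0,0],
    [0,0,0],
    [0,0,0],
    [0,0,0],
    [0,0,0],
    [0,0,0]
  ],
  "xyz": [
    [0.006,0.005,0.05],
    [0.006,0.005,0.12],
    [0.006,0.005,0.19],
    [0.006,0.005,0.26],
    [0.006,0.005,0.33],
    [0.006,0.005,0.39],
    [0.006,0.005,0.43],
    [0.006,0.005,0.44]
  ],
  "jaw": [0.3,0.3,0.3,0.3,0.3,0.3,0.3,0.3]
}}

```text
time: 13.55
tool_pos: [483.5, -226.8, 14.2]
eef_rot: [[-0.194, 0.981, 0.0], [0.981, 0.194, 0.001], [0.001, 0.0, -1.0]]
ft_force: [-0.1, -0.3, -2.7]
gripper_width: 43.2
```

>>> {"api": "play_rows", "payload": {
  "rot": [
    [0,0,0],
    [0,0,0],
    [0,0,0],
    [0,0,0],
    [0,0,0],
    [0,0,0],
    [0,0,0],
    [0,0,0]
  ],
  "xyz": [
    [0,0,0.006],
    [0,0,0.012],
    [0,0,0.018],
    [0,0,0.023],
    [0,0,0.028],
    [0,0,0.032],
    [0,0,0.036],
    [0,0,0.036]
  ],
  "jaw": [0.3,0.3,0.3,0.3,0.3,0.3,0.3,0.3]
}}

```text
time: 14.55
tool_pos: [483.6, -226.8, 7.0]
eef_rot: [[-0.194, 0.981, 0.0], [0.981, 0.194, 0.001], [0.001, 0.0, -1.0]]
ft_force: [0.5, -0.2, -1.4]
gripper_width: 43.0
```

>>> {"api": "play_rows", "payload": {
  "rot": [
    [0,0,0],
    [0,0,0],
    [0,0,0],
    [0,0,0],
    [0,0,0],
    [0,0,0],
    [0,0,0],
    [0,0,0]
  ],
  "xyz": [
    [0,0,0.001],
    [0,0,0.002],
    [0,0,0.003],
    [0,0,0.004],
    [0,0,0.005],
    [0,0,0.005],
    [0,0,0.005],
    [0,0,0.005]
  ],
  "jaw": [0.3,0.3,0.3,0.3,0.3,0.3,0.3,0.3]
}}

```text
time: 15.55
tool_pos: [483.6, -226.8, 6.2]
eef_rot: [[-0.194, 0.981, 0.0], [0.981, 0.194, 0.001], [0.001, 0.0, -1.0]]
ft_force: [-2.5, 0.8, 6.1]
gripper_width: 43.1
```

Contact force is now +6 N, so the strap is resting on the floor. I'll release and retreat.

>>> {"api": "play_rows", "payload": {
  "rot": [
    [0,0,0],
    [0,0,0],
    [0,0,0],
    [0,0,0],
    [0,0,0],
    [0,0,0],
    [0,0,0],
    [0,0,0]
  ],
  "xyz": [
    [0,0,0],
    [0,0,0],
    [0,0,0],
    [0,0,0],
    [0,0,0],
    [0,0,0],
    [0,0,0],
    [0,0,0]
  ],
  "jaw": [0.52,0.55,0.6,0.65,0.7,0.75,0.8,0.8]
}}

```text
time: 16.55
tool_pos: [483.6, -226.9, 6.2]
eef_rot: [[-0.194, 0.981, 0.0], [0.981, 0.194, 0.001], [0.001, 0.0, -1.0]]
ft_force: [0.3, -0.3, 0.7]
gripper_width: 68.6
```

>>> {"api": "play_rows", "payload": {
  "rot": [
    [0,0,0],
    [0,0,0],
    [0,0,0],
    [0,0,0],
    [0,0,0],
    [0,0,0],
    [0,0,0],
    [0,0,0]
  ],
  "xyz": [
    [0,0,-0.03],
    [0,0,-0.1],
    [0,0,-0.2],
    [0,0,-0.35],
    [0,0,-0.5],
    [0,0,-0.65],
    [0,0,-0.8],
    [0,0,-0.9]
  ],
  "jaw": [0.8,0.8,0.8,0.8,0.8,0.8,0.8,0.8]
}}

```text
time: 17.55
tool_pos: [483.8, -227.4, 188.8]
eef_rot: [[-0.194, 0.981, 0.003], [0.981, 0.194, 0.001], [0.0, 0.003, -1.0]]
ft_force: [0.4, -0.8, -1.2]
gripper_width: 69.6
```

Run:
```python
from h import *
s=env.sense();print(s['time'],s['tool_pos'],s['ft_force'],s['gripper_width'])
t=np.array([476.3,-190])
for n in('side','wrist'):
    d=cam(n,n+'6.png');W=world(d);g=d['image'].astype(int).mean(-1);z=W[...,2]
    l=(W[...,:2]-t)@np.c_[EX,EY]
    m=(z>7)&(z<17)&(g<110)&(abs(l[...,0])<60)&(abs(l[...,1])<90)
    if m.sum()>50:
        A=np.c_[l[m],np.ones(m.sum())];print(n,m.sum(),np.nanpercentile(l[m],[1,99],axis=0),np.linalg.lstsq(A,z[m],rcond=None)[0])
    if n=='side': cv2.imwrite('pics/s6c.png',cv2.resize(d['image'][120:320,230:430,::-1],None,fx=3,fy=3,interpolation=cv2.INTER_CUBIC))
```

```text
17.55 [ 483.81424613 -227.40657334  188.75551152] [ 0.42953769 -0.7627747  -1.19911403] 69.61383299408479
wrist 5139 [[-20.50115004 -66.88202116]
 [ 21.54616594  60.30773116]] [-4.60438971e-04  2.48183464e-04  1.12079426e+01]
```

View pics/s6c.png

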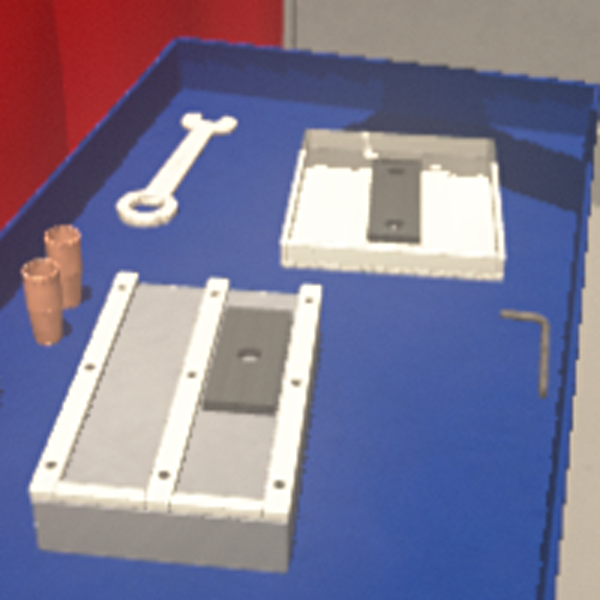

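The strap lies flat in the tray at about (395,200): slope below 0.001, top at z ≈ 11–12. The short strap is still in its lane at (248,360).

```bash
python3 -c "
from h import *
print(env.finish_job())"
```

```text
the job is handed in; nothing more can be done
None
```

The long strap now lies flat in the tray, and I handed the job in at about 17.7 s of robot time, well under the 56 s limit.

I pushed it along its lane with closed fingers to about 49 mm overhang, with the strap still lying on the bed. I then gripped the overhanging end by its two long edges, lifted it level and lowered it into the tray. I opened the jaws only after a 6 N contact force showed it was resting on the floor, then raised the gripper clear.

- **Strap in tray:** the last wrist-camera measurement gave a slope under 0.001 and the top at z ≈ 11 mm (12 expected). It sits well inside the walls, spanning about x -21..22 and y -67..60 mm from the tray centre.
- **Rest of the scene:** the last side view shows the short strap still in its lane and nothing else disturbed. I checked the short strap by eye and did not measure it again.
- **Forces:** the wrist forces reported at the end of each move never went above about 7 N.
- **Check that gave nothing:** the last side-camera depth check found too few strap points to use, so flatness rests on the wrist camera and the side picture.

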